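# Set the feed by clicks and engage the clutch

### The job

Set the feed on the green roller unit: turn its blank black selector knob anticlockwise (seen from above) until it rests on its end stop, without wringing it against the stop, then turn it back clockwise by exactly four clicks. Then let go of it and push the red-balled clutch lever fully over, away from the operator's side, so the setting is engaged, and leave the other things on the bench and on the unit where they are.

Things in the scene. Friction and masses are not known exactly. Their poses are not given: they have to be found in the camera images.
- feeder: green benchtop roller feed unit, fixed, 250 (its x) by 400 mm (its y), bed top 35 mm above the bench. Origin on the bench under its middle; x points away from the operator's side, y to its left, z up. Selector axis at x -35, y -105 mm; clutch hinge at x -5, y 140 mm. Along its far side (x 70 to 120, y -158 to 143 mm) stand rollers and a grey gear cover, up to 110 mm high
- selector_grip (a point): point on the vertical axis of the blank black selector knob, 111 mm above the bench, inside its grip bar; turns with the knob, x along the bar, z up. The bar is 48 mm long, 14 mm thick, from 91 to 122 mm above the bench; under it a round skirt 52 mm across, then an aluminium drum 88 mm across with its top 77 mm above the bench
- selector (a joint): knob angle (rad), growing CLOCKWISE from above; its zero has no meaning for the user. Seven resting places, a click between neighbours; the first and last rest against the end stops. Spacing is uneven, 15 to 26 degrees, not given: feel for it. Leaving a place takes up to 0.3 N m; this falls to nothing half way, then the knob pulls itself on into the next place as strongly: the click
- selector_axis (a point): fixed point on the knob's axis at the drum's top. The end stops here are springy, 4 N m per rad, from the resting place on: 0.5 N m does no harm, wringing the knob 0.2 rad (about 1 N m) past its rest damages it. Let go off a crest, the knob settles in the nearest place. Clicks are counted from the rest on the anticlockwise stop: the next place is one click
- clutch (a joint): angle of the clutch lever (rad): starts near 0, leaning towards the operator (the feed unit's -x side); 1.0 is fully over, leaning as far to +x, against its rigid stop. Stiff (0.2 N m), stays where it is left
- clutch_tip (a point): centre of the 28 mm red ball on the end of the clutch lever: 85 mm up a 10 mm steel rod from the hinge, whose axis runs along the feed unit's y, 57 mm above the bench
- ear_defenders: bystander, loose: grey and black ear defenders lying flat, 130 x 200 x 75 mm; origin under the middle of the two cups
- mug: bystander, loose: blue mug, 80 mm across, 90 mm tall; origin under its centre
- glue: bystander, loose: white squeeze bottle with orange cap, 60 mm across, 130 mm tall; origin under its centre
- template: bystander, loose: black disc template, 110 mm across and 6 mm thick, with a 28 mm wooden knob; origin under its centre
- mallet: bystander, loose: wooden mallet lying along its own x: head 70 x 110 x 60 mm at +x, handle towards -x, 265 mm long in all; origin on the underside
- gauge: bystander, loose: brass gauge block 35 x 50 x 20 mm lying on the feed unit's bed; origin under its centre
- spool: bystander, loose: copper slug, 32 mm across, 30 mm tall, standing on the feed unit's bed; origin under its centre

How it is judged:
On the way, in this order (a step that is already met when the one before it is completed fails the run):
1. the selector has been turned anticlockwise to rest on its end stop (value of joint selector below 0.08 rad), for 0.1 s.
2. the selector stands four clicks clockwise from the stop (value of joint selector between 1.2 and 1.4 rad), for 0.3 s.
3. the clutch lever is fully over, with the selector still on the fourth click (all of step 2 and value of joint clutch above 0.9 rad), for 0.2 s.
At the end, for the whole second after the job is handed in: The selector stays in the fourth resting place clockwise from its anticlockwise end stop (within 0.1 rad of it), the clutch lever is fully over (within 0.1 rad of its far stop), and every bystander is within 25 mm of where it began (all of step 3); the robot touches nothing.
It fails at once if the selector is wrung into an end stop (over 0.2 rad beyond the place where it rests on it) (value of joint selector below -0.3 rad or value of joint selector above 2.38 rad).
It fails at once if a bystander is moved more than 25 mm (distance of any of ear_defenders, mug, glue, template, mallet, gauge, spool from where it was at the start of the episode above 0.025 m).
It also fails if it takes over 72 s, if anything falls off the work surface, if the arm or the gripper's body presses on something with over 40 N, if the wrist force passes 120 N, or if a joint passes its speed limit or range.

### The arm

A 7-joint arm with a two-finger parallel gripper is mounted at the origin on the work surface. World frame = base frame: x ahead of the robot, y to its left, z up, the work surface at z = 0. Lengths are in m, angles in rad, forces in N, time in s.
With the tool pointing down it reaches from about 0.425 to 0.95 m from the base axis. Payload 4.7 kg.
Tool frame: the origin (TCP) lies between the finger pads; the fingertips stand 25 mm ahead of it and the grasp point (between the pads) lies 6 mm ahead of it; x points along the fingers, z is the direction in which the jaws open and shut, and the axes are right-handed (so a half turn about x gives the same grasp; the last joint's range is limited). The gripper opens to 85 mm and grips with 20 to 120 N. Pads are 22 mm wide; open, the fingers measure 114 mm over their backs; the gripper's body (76 mm by 85 mm) begins 54 mm behind the grasp point. The pads swing forward as they close: fully open they stand 13 mm farther back than shut.
Start: joints at [1.181, 0.469, -0.049, 1.532, 0.024, 1.141, -0.082], TCP at [0.238, -0.632, 0.256] pointing down, gripper open.
Joint ranges: [-2.59, 2.59], [-0.33, 1.99], [-1.39, 1.29], [0.1, 2.45], [-1.04, 4.18], [0.21, 1.99], [-2.66, 2.66]. Speed limits (rad/s): [2.57, 2.57, 3.14, 3.14, 3.14, 3.14, 3.14].

### API

Orientations are given as a 3x3 rotation matrix whose columns are the frame's x, y, z axes.
In Python, from rig import * gives the robot as it stands. Calls block until the motion is done:
- movep(position, orientation): joint-space move of the TCP to a pose.
- move_l(position, attitude=None, feed=0.15, until_force=None): straight line of the TCP; attitude=None keeps the orientation; feed is the mean speed in m/s. With until_force (N) it stops when the force on the tool has changed by that much, and returns True; else False.
- move_joints(angles): joint-space move.
- command_gripper(opening, newtons=None): finger opening in m; newtons is the grip in N (None keeps the last); returns when the fingers have stopped.
- sleep(seconds).
- inverse_kinematics(position, orientation): joint angles nearest the present ones, or None.
- sense(): the state.
- camera(name): name is "side" or "top" or "wrist"; returns (picture, depth): 420x560x3 uint8, red, green, blue; 420x560 float32, m along the optical axis (not along the pixel's ray), 0 where there is no reading.
- camera_params(name): a dict with "K" (3x3 intrinsics, pixels), "position" and "rotation" of the camera in the world; the wrist camera has in their place "tool_from_camera" (4x4, takes a point from camera to tool coordinates, whose origin is the TCP and whose axes are the tool frame's). Camera axes: x right, y down, z forward; pixel columns grow to the right and rows downward; lengths in m; the calibration is good to about 2 mm. A picture is of the moment at which its call begins: read the wrist's pose just before it. camera_params takes no time and is no camera call.
A pose or a line that the arm cannot do raises Unreachable and nothing moves.
- finish_job(): hands the job in, once; it reports no verdict.
The state is a dict: "time_s": time; "joint_pos": joint angles; "qd": joint speeds; "joint_efforts": joint torques, N m; "position": TCP position; "tcp_rot": TCP orientation; "wrist_force": force on the tool from outside, world axes, zero at the start; "ft_torque": the same for the moment, N m; "finger_gap": finger opening in m.
Only numpy, scipy, OpenCV 4.12 (cv2) and the standard library are available. Lean on these libraries where they do the work, as an engineer would, in place of code of your own. Each camera call takes 0.05 s, during which the arm holds its last target.

## Working session

There is one attempt and no reset: what is moved stays moved. The work goes in short steps, each a Python script; the robot and the scene stay as the last script left them, time stands still between calls to the robot, and variables do not carry over. Pictures are saved under pics/ and viewed, and the job is handed in when it is done.

```bash
mkdir -p pics; ls; python3 - <<'E'
from rig import *
import cv2,numpy as np
for n in ("top","side"):
    p,d=camera(n); cv2.imwrite(f"pics/{n}0.png",p[:,:,::-1]); np.save(f"pics/{n}0.npy",d); np.save(f"pics/{n}0rgb.npy",p)
    print(n,camera_params(n))
print(camera_params("wrist")); s=sense(); print(s)
E
```

```text
pics
top {'K': array([[380.29136207,   0.        , 277.08445337],
       [  0.        , 380.29136207, 205.01364255],
       [  0.        ,   0.        ,   1.        ]]), 'position': array([0.39995124, 0.04901339, 1.5325298 ]), 'rotation': array([[-0.022033  , -0.99742243,  0.06828654],
       [-0.99973415,  0.02244532,  0.00527662],
       [-0.00679573, -0.06815213, -0.9976518 ]])}
side {'K': array([[427.74793999,   0.        , 277.60393969],
       [  0.        , 427.74793999, 211.34271433],
       [  0.        ,   0.        ,   1.        ]]), 'position': array([0.21364038, 0.90240457, 0.9765295 ]), 'rotation': array([[-0.96281946, -0.17858475,  0.20269726],
       [-0.26982395,  0.67234021, -0.68931392],
       [-0.01318056, -0.71837743, -0.69552868]])}
{'K': array([[353.74798616,   0.        , 281.70816876],
       [  0.        , 353.74798616, 204.71172365],
       [  0.        ,   0.        ,   1.        ]]), 'tool_from_camera': array([[-7.99032389e-04, -3.13972717e-01,  9.49431669e-01,
        -1.17500829e-01],
       [ 8.27997985e-04, -9.49431855e-01, -3.13972081e-01,
         
[... 301 characters left out ...]
4101234, -0.08229862]), 'qd': array([-0.00026162, -0.00150872,  0.00070246, -0.0037013 ,  0.00057854,
       -0.00155816,  0.00150595]), 'joint_efforts': array([ 1.09105007e-03, -5.11515105e+01, -4.71252564e-02, -2.38391054e+01,
        1.06930846e-02,  4.36510003e-03, -3.94326867e-05]), 'position': array([ 0.23811432, -0.63108783,  0.25537882]), 'tcp_rot': array([[-6.59655095e-04,  9.35622589e-01,  3.53001325e-01],
       [ 1.62310444e-03,  3.53001939e-01, -9.35621182e-01],
       [-9.99998465e-01, -4.42292635e-05, -1.75147270e-03]]), 'wrist_force': array([ 0.1049452 ,  0.28552813, -0.544127  ]), 'ft_torque': array([-0.07641177,  0.02731276, -0.00513238]), 'finger_gap': 0.08504345357863341}
```

View pics/top0.png

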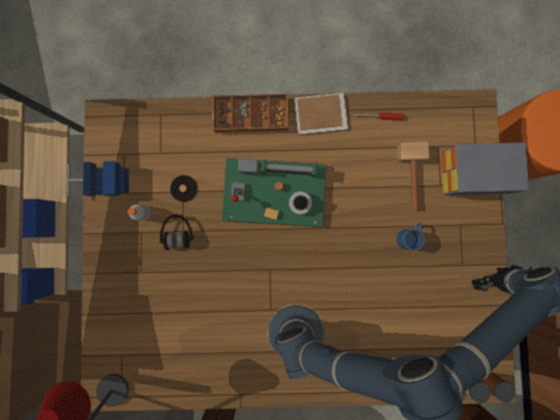

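View pics/side0.png

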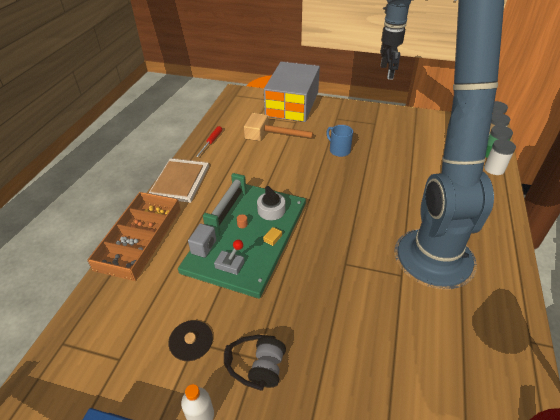

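The top view shows the green unit around (275,193), with the drum and knob at (300,203), the red ball at (235,198), the gauge at (272,214) and the slug at (279,187). The mug is at (410,238), well clear. Next I'll fit the unit's pose.

```bash
cat > h.py <<'E'
import numpy as np,cv2
from rig import *
def ray_plane(n,uv,z,P=None):
    P=P or camera_params(n)
    uv=np.atleast_2d(uv).astype(float)
    d=np.c_[uv,np.ones(len(uv))]@np.linalg.inv(P["K"]).T@P["rotation"].T
    return P["position"]+d*((z-P["position"][2])/d[:,2])[:,None]
def pts(n,d):
    P=camera_params(n);v,u=np.mgrid[:420,:560]
    c=np.stack([u,v,np.ones_like(u)],-1)@np.linalg.inv(P["K"]).T*d[...,None]
    return c@P["rotation"].T+P["position"]
E
python3 - <<'E'
from h import *
p=np.load("pics/top0rgb.npy");d=np.load("pics/top0.npy");X=pts("top",d)
hsv=cv2.cvtColor(p,cv2.COLOR_RGB2HSV)
m=cv2.inRange(hsv,(55,90,30),(90,255,255)); m[:, :215]=0;m[:,340:]=0
print(m.sum()/255, np.median(X[m>0],0))
cs,_=cv2.findContours(m,cv2.RETR_EXTERNAL,cv2.CHAIN_APPROX_NONE);c=max(cs,key=cv2.contourArea)
W=ray_plane("top",c[:,0]+0.0,0.035)[:,:2].astype(np.float32)
r=cv2.minAreaRect(W);print(r);print(cv2.boxPoints(r))
# red ball
red=cv2.inRange(hsv,(0,170,90),(6,255,255))|cv2.inRange(hsv,(174,170,90),(179,255,255))
red[:,:220]=0;red[:,260:]=0;ys,xs=np.nonzero(red);print("red",xs.mean(),ys.mean(),len(xs),X[ys,xs].max(0),np.median(X[ys,xs],0))
crop=p[145:240,210:340];cv2.imwrite("pics/crop0.png",cv2.resize(crop,None,fx=6,fy=6,interpolation=cv2.INTER_CUBIC)[:,:,::-1])
z=X[...,2][150:235,215:335]
q=np.load("pics/side0rgb.npy")[160:300,170:320];cv2.imwrite("pics/crops0.png",cv2.resize(q,None,fx=4,fy=4,interpolation=cv2.INTER_CUBIC)[:,:,::-1])
E
```

```text
3286.0 [0.54445983 0.08474463 0.03486868]
((0.5525227189064026, 0.0689803808927536), (0.38959234952926636, 0.23783838748931885), 84.65635681152344)
[[ 0.41597918 -0.11389439]
 [ 0.65278393 -0.13604404]
 [ 0.6890663   0.25185513]
 [ 0.4522615   0.27400482]]
red 234.0 198.0 25 [0.53637667 0.22164174 0.15374278] [0.5241682  0.21388629 0.14478724]
```

```bash
true
```

```text
(no output)
```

View pics/crop0.png

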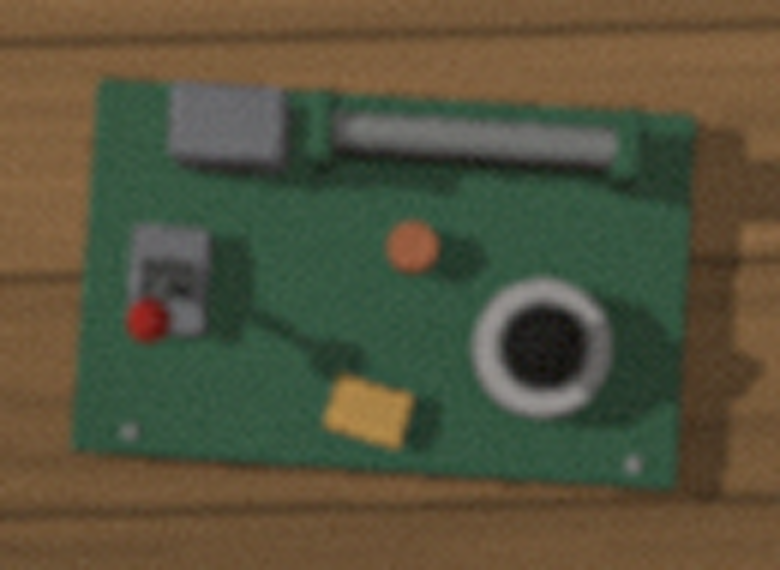

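View pics/crops0.png

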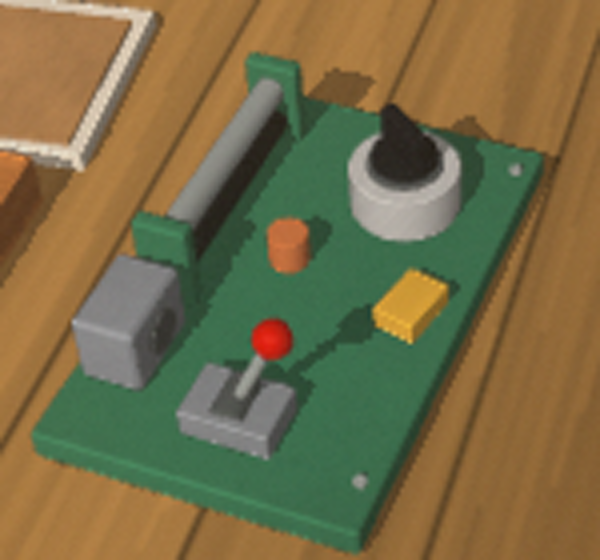

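```bash
cat >> h.py <<'E'
def down(a):  # tool z (jaw direction) at world yaw a, pointing down
    x=np.array([0,0,-1.]);z=np.array([np.cos(a),np.sin(a),0]);return np.c_[x,np.cross(z,x),z]
def yaw():
    z=sense()["tcp_rot"][:,2];return np.arctan2(z[1],z[0])
def wristpts(uv,z,s):
    P=camera_params("wrist");T=P["tool_from_camera"];R=s["tcp_rot"]
    return ray_plane("wrist",uv,z,{"K":P["K"],"position":s["position"]+R@T[:3,3],"rotation":R@T[:3,:3]})
def wproj(X,s):
    P=camera_params("wrist");T=P["tool_from_camera"]
    t=(np.atleast_2d(X)-s["position"])@s["tcp_rot"];c=(t-T[:3,3])@T[:3,:3];k=c@P["K"].T;return k[:,:2]/k[:,2:]
E
python3 - <<'E'
from h import *
p=np.load("pics/top0rgb.npy");hsv=cv2.cvtColor(p,cv2.COLOR_RGB2HSV)
# drum ring
m=((hsv[...,1]<60)&(hsv[...,2]>100)).astype(np.uint8)*255;m[:,:285]=0;m[:,315:]=0;m[:188]=0;m[220:]=0
c=max(cv2.findContours(m,cv2.RETR_EXTERNAL,cv2.CHAIN_APPROX_NONE)[0],key=cv2.contourArea)
(u,v),r=cv2.minEnclosingCircle(c);print(u,v,r,ray_plane("top",(u,v),.077),r*(1.5325-.077)/380)
for a in np.arange(-180,180,30):
    q=inverse_kinematics([.508,-.032,.25],down(np.radians(a)));print(a,None if q is None else np.round(q,2))
print(yaw())
E
```

```text
299.6322937011719 202.3249053955078 11.636935234069824 [[ 0.50796944 -0.03000592  0.077     ]] 0.04457252429786481
-180 [-0.99  0.43  1.28  1.97 -0.47  1.09 -2.65]
-150 [-0.91  0.34  1.13  1.97 -0.36  1.05 -2.24]
-120 [ 0.32  0.23 -0.4   1.91  0.1   1.02 -2.22]
-90 [ 0.39  0.24 -0.49  1.91  0.13  1.02 -1.72]
-60 [ 0.44  0.25 -0.55  1.9   0.15  1.03 -1.21]
-30 [ 0.49  0.26 -0.61  1.9   0.17  1.03 -0.71]
0 [ 0.54  0.27 -0.67  1.9   0.19  1.04 -0.21]
30 [ 0.59  0.28 -0.73  1.9   0.22  1.04  0.29]
60 [ 0.64  0.3  -0.79  1.9   0.24  1.05  0.79]
90 [ 0.73  0.33 -0.92  1.89  0.3   1.06  1.26]
120 [ 0.89  0.43 -1.17  1.88  0.44  1.12  1.65]
150 [ 0.89  0.43 -1.17  1.88  0.44  1.12  2.18]
-1.2100187411446839
```

```bash
python3 - <<'E'
from h import *
movep([.508,-.031,.27],down(0))
s=sense();p,d=camera("wrist");np.save("pics/w1.npy",p);cv2.imwrite("pics/w1.png",p[:,:,::-1])
np.savez("pics/w1s.npz",**s)
print(s["time_s"],s["joint_pos"],s["position"],wproj([.508,-.031,.122],s),wproj([.508,-.031,.077],s))
E
```

```text
2.4417 [ 0.55255996  0.25038255 -0.67372675  1.87422131  0.17668652  1.07689272
 -0.19283887] [ 0.50818043 -0.03239096  0.26984034] [[281.5907986  194.54243092]] [[281.64602034 180.24643655]]
```

View pics/w1.png

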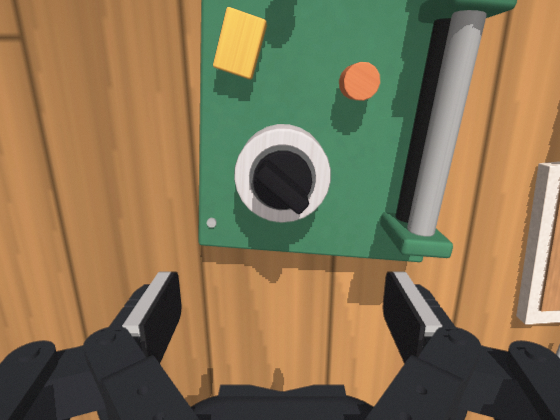

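Bar runs from about (258,165) to (305,208); drum centred near (282,173). I'll measure both properly.

```bash
python3 - <<'E'
from h import *
p=np.load("pics/w1.npy");s=dict(np.load("pics/w1s.npz"))
hsv=cv2.cvtColor(p,cv2.COLOR_RGB2HSV)
m=((hsv[...,1]<50)&(hsv[...,2]>120)).astype(np.uint8)*255;m[:115]=0;m[230:]=0;m[:,:225]=0;m[:,340:]=0
c=max(cv2.findContours(m,cv2.RETR_EXTERNAL,cv2.CHAIN_APPROX_NONE)[0],key=cv2.contourArea)
h=cv2.convexHull(c)[:,0]
W=wristpts(h,.077,s)[:,:2];print("drum",cv2.minEnclosingCircle(W.astype(np.float32)))
print(cv2.fitEllipse(h))
cr=p[125:230,225:340].astype(float);cr=np.clip(cr*3,0,255).astype(np.uint8)
cv2.imwrite("pics/w1c.png",cv2.resize(cr,None,fx=5,fy=5,interpolation=cv2.INTER_CUBIC)[:,:,::-1])
E
```

```text
drum ((0.508836030960083, -0.0259938295930624), 0.045194435864686966)
((282.1150817871094, 173.0498504638672), (96.05706024169922, 97.85661315917969), 171.6554412841797)
```

View pics/w1c.png

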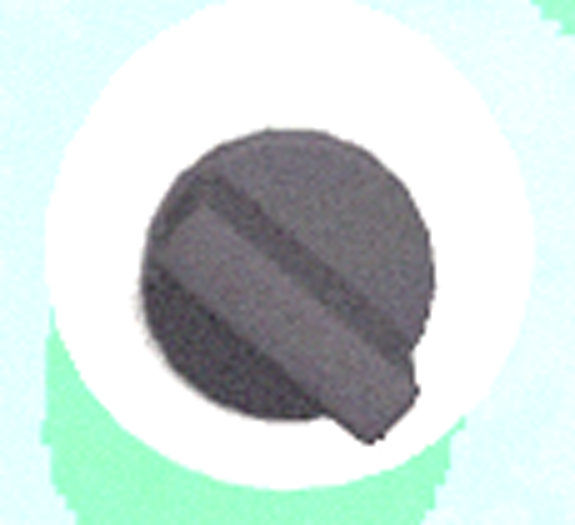

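```bash
python3 - <<'E'
from h import *
s=dict(np.load("pics/w1s.npz"))
q=np.array([[205,207],[160,260],[372,443],[418,390]])/5+[225,125]
W=wristpts(q,.122,s);print(W.round(4),W.mean(0))
A=(W[0]+W[1])/2;B=(W[2]+W[3])/2;print(np.linalg.norm(B-A),np.degrees(np.arctan2(*(B-A)[[1,0]])))
for k in((0,3),(1,2)):print(np.degrees(np.arctan2(*(W[k[1]]-W[k[0]])[[1,0]])))
E
```

```text
[[ 0.4961 -0.0086  0.122 ]
 [ 0.4891 -0.0169  0.122 ]
 [ 0.5222 -0.0469  0.122 ]
 [ 0.5293 -0.038   0.122 ]] [ 0.50917172 -0.02757862  0.122     ]
0.0444756695503813 -41.89558428275847
-41.586053434571205
-42.202792213966625
```

```bash
python3 - <<'E'
from h import *
a=np.radians(48.1);C=[.5087,-.029]
movep(C+[.2],down(a));print(sense()["joint_pos"])
print(move_l(C+[.122],feed=.08,until_force=12),sense()["position"],sense()["wrist_force"])
s=sense();f0=s["wrist_force"];t0=s["ft_torque"];np.savez("pics/base.npz",f0=f0,t0=t0)
command_gripper(0.0,70);sleep(.3)
s=sense();print(s["time_s"],s["finger_gap"],s["position"],s["wrist_force"]-f0,s["ft_torque"]-t0,s["joint_pos"],np.degrees(yaw()))
E
```

```text
[ 0.61379997  0.3639616  -0.78509318  1.94944578  0.31387435  0.95237015
  0.51351858]
False [ 0.50916008 -0.02888351  0.12245603] [-0.20141783 -0.30781547  0.72647766]
5.2917 0.012641326794903788 [ 0.50892792 -0.02888586  0.12229438] [0.03531082 1.57793049 4.3060109 ] [-0.01167398  0.23638228  0.02981621] [ 0.54389899  0.46922558 -0.7187174   2.02067221  0.42684027  0.80285394
  0.41503037] 48.10375358338596
```

```bash
cat >> h.py <<'E'
def turn(step,n,lim,j7max=2.6):
    b=np.load("pics/base.npz");q=sense()["joint_pos"].copy();L=[]
    for i in range(n):
        q[6]+=step
        if abs(q[6])>j7max: print("range");break
        move_joints(q);s=sense();f=s["wrist_force"]-b["f0"];t=s["ft_torque"]-b["t0"]
        z=s["tcp_rot"][:,2];y=np.arctan2(z[1],z[0])
        L.append((s["time_s"],q[6],y,t[2]));print(f"{s['time_s']:.2f} cmd {q[6]:.3f} q7 {s['joint_pos'][6]:.3f} yaw {np.degrees(y):.1f} tz {t[2]:+.3f} f {f.round(1)}")
        if lim and abs(t[2])>lim: print("LIM");break
        if np.abs(f).max()>30: print("FORCE");break
    return L
E
python3 - <<'E'
from h import *
turn(.05,12,.42)
E
```

```text
5.54 cmd 0.465 q7 0.464 yaw 50.9 tz -0.089 f [0.5 1.5 2. ]
5.79 cmd 0.515 q7 0.513 yaw 53.7 tz -0.012 f [-0.1  1.4  2.6]
6.04 cmd 0.565 q7 0.563 yaw 56.6 tz +0.080 f [1.1 1.9 1.3]
6.29 cmd 0.615 q7 0.613 yaw 59.5 tz +0.204 f [-0.3  1.5  3.2]
6.54 cmd 0.665 q7 0.663 yaw 62.3 tz +0.172 f [0.  1.  1.7]
6.79 cmd 0.715 q7 0.713 yaw 65.2 tz +0.135 f [ 2.5  1.6 -3. ]
7.04 cmd 0.765 q7 0.763 yaw 68.0 tz -0.146 f [0.5 1.6 1.6]
7.29 cmd 0.815 q7 0.813 yaw 70.9 tz -0.120 f [-0.8  3.3  0.9]
7.54 cmd 0.865 q7 0.863 yaw 73.8 tz +0.025 f [ 1.7  2.3 -2.2]
7.79 cmd 0.915 q7 0.913 yaw 76.7 tz +0.136 f [-0.1  3.3  4.2]
8.04 cmd 0.965 q7 0.963 yaw 79.5 tz +0.139 f [ 3.4  2.7 -4.9]
8.29 cmd 1.015 q7 1.013 yaw 82.4 tz +0.277 f [0.9 3.5 2.5]
```

```bash
python3 - <<'E'
from h import *
turn(.05,16,.42)
E
```

```text
8.54 cmd 1.063 q7 1.061 yaw 85.1 tz +0.242 f [0.5 3.6 1.9]
8.79 cmd 1.113 q7 1.110 yaw 88.0 tz -0.098 f [-0.5  4.3  0.7]
9.04 cmd 1.163 q7 1.160 yaw 90.8 tz -0.174 f [0.5 3.6 1.8]
9.29 cmd 1.213 q7 1.210 yaw 93.7 tz -0.380 f [1.  3.8 1.5]
9.54 cmd 1.263 q7 1.260 yaw 96.5 tz -0.502 f [-0.3  4.5  1.7]
LIM
```

```bash
python3 - <<'E'
from h import *
L=turn(-.05,3,0)
sleep(.3); print(np.mean([sense()["ft_torque"][2] for _ in range(1)]))
L+=turn(-.04,24,0)
np.save("pics/cw1.npy",L)
E
```

```text
9.79 cmd 1.210 q7 1.211 yaw 93.7 tz -0.314 f [1.4 3.9 1.6]
10.04 cmd 1.160 q7 1.162 yaw 90.9 tz -0.220 f [0.1 2.7 0.7]
10.29 cmd 1.110 q7 1.113 yaw 88.1 tz -0.116 f [0.9 2.1 0.9]
-0.11130435189903146
10.84 cmd 1.071 q7 1.072 yaw 85.8 tz +0.143 f [-0.   3.5  1.7]
11.09 cmd 1.031 q7 1.033 yaw 83.5 tz +0.255 f [-0.2  3.   1.3]
11.34 cmd 0.991 q7 0.993 yaw 81.2 tz +0.149 f [1.  2.8 2.1]
11.59 cmd 0.951 q7 0.952 yaw 78.9 tz +0.137 f [-0.2  3.4  1.7]
11.84 cmd 0.911 q7 0.912 yaw 76.6 tz +0.057 f [0.2 3.5 1.8]
12.09 cmd 0.871 q7 0.872 yaw 74.3 tz -0.021 f [1.6 2.2 1.6]
12.34 cmd 0.831 q7 0.832 yaw 72.0 tz -0.070 f [0.2 2.1 1.8]
12.59 cmd 0.791 q7 0.792 yaw 69.7 tz -0.113 f [0.5 1.9 2. ]
12.84 cmd 0.751 q7 0.753 yaw 67.4 tz -0.169 f [0.7 1.9 1.9]
13.09 cmd 0.711 q7 0.713 yaw 65.2 tz +0.117 f [1.  2.  2.8]
13.34 cmd 0.671 q7 0.673 yaw 62.9 tz +0.195 f [0.4 0.7 3.4]
13.59 cmd 0.631 q7 0.633 yaw 60.6 tz +0.098 f [0.4 0.6 3.5]
13.84 cmd 0.591 q7 0.593 yaw 58.3 tz +0.029 f [-0.2  0.1  3.1]
14.09 cmd 0.551 q7 0.552 yaw 56.0 tz -0.104 f [0.2 1.2 4. ]
14.34 cmd 0.511 q7 0.512 yaw 53.7 tz -0.093 f [-1.1 -0.4  3.6]
14.59 cmd 0.471 q7 0.472 yaw 51.4 tz -0.190 f [-0.4 -0.1  3.4]
14.84 cmd 0.431 q7 0.433 yaw 49.1 tz -0.001 f [ 0.  -0.3  4.2]
15.09 cmd 0.391 q7 0.393 yaw 46.9 tz +0.224 f [-0.8 -0.9  4.4]
15.34 cmd 0.351 q7 0.353 yaw 44.5 tz +0.163 f [-1.1 -2.4  4. ]
15.59 cmd 0.311 q7 0.312 yaw 42.2 tz +0.135 f [-1.6 -2.   3.2]
15.84 cmd 0.271 q7 0.272 yaw 39.9 tz -0.001 f [-0.6 -2.5  3.5]
16.09 cmd 0.231 q7 0.232 yaw 37.6 tz -0.063 f [-1.5 -1.7  3.8]
16.34 cmd 0.191 q7 0.192 yaw 35.3 tz -0.155 f [-0.6 -2.1  4.2]
16.59 cmd 0.151 q7 0.152 yaw 33.0 tz -0.177 f [-0.8 -1.   4.3]
```

Resting places so far: about 87° (the stop), 66° (click 1) and 49° (click 2, where it started). Click 3 is just ahead near 31°.

```bash
python3 - <<'E'
from h import *
turn(-.04,9,0)
E
```

```text
16.84 cmd 0.112 q7 0.113 yaw 30.7 tz +0.015 f [ 0.  -0.9  4.5]
17.09 cmd 0.072 q7 0.073 yaw 28.5 tz +0.295 f [-0.9 -2.8  1.3]
17.34 cmd 0.032 q7 0.033 yaw 26.2 tz +0.183 f [-0.7 -1.3  5.6]
17.59 cmd -0.008 q7 -0.007 yaw 23.9 tz +0.172 f [-0.6 -1.2  7.4]
17.84 cmd -0.048 q7 -0.047 yaw 21.6 tz -0.007 f [-2.1 -0.8  6.9]
18.09 cmd -0.088 q7 -0.087 yaw 19.3 tz -0.039 f [-3.4 -0.6  9.4]
18.34 cmd -0.128 q7 -0.127 yaw 17.0 tz -0.115 f [-1.4 -1.5  6.1]
18.59 cmd -0.168 q7 -0.167 yaw 14.7 tz -0.211 f [-3.2 -0.8  7.5]
18.84 cmd -0.208 q7 -0.207 yaw 12.4 tz -0.155 f [-2.5 -1.2  6.7]
```

```bash
python3 - <<'E'
from h import *
turn(-.015,2,0)
E
```

```text
19.09 cmd -0.222 q7 -0.222 yaw 11.6 tz -0.146 f [-1.3 -0.7  4. ]
19.34 cmd -0.237 q7 -0.237 yaw 10.7 tz -0.070 f [-1.6 -0.8  5.5]
```

```bash
python3 - <<'E'
from h import *
turn(-.01,1,0);sleep(.4)
command_gripper(.05);command_gripper(.085)
p=sense()["position"].copy()
print(move_l(list(p[:2])+[.27],feed=.15))
sleep(.2);s=sense();im,_=camera("wrist");np.save("pics/w2.npy",im);cv2.imwrite("pics/w2.png",im[:,:,::-1]);np.savez("pics/w2s.npz",**s)
im,_=camera("side");cv2.imwrite("pics/s2.png",im[:,:,::-1])
print(s["time_s"],s["position"],np.degrees(yaw()))
cr=np.clip(np.load("pics/w2.npy")[125:230,225:340].astype(float)*3,0,255).astype(np.uint8)
cv2.imwrite("pics/w2c.png",cv2.resize(cr,None,fx=5,fy=5,interpolation=cv2.INTER_CUBIC)[:,:,::-1])
E
```

```text
19.59 cmd -0.247 q7 -0.245 yaw 10.2 tz +0.027 f [-1.9 -1.   4.9]
False
22.2083 [ 0.50831336 -0.02892458  0.26922534] 10.14746673984861
```

View pics/w2.png

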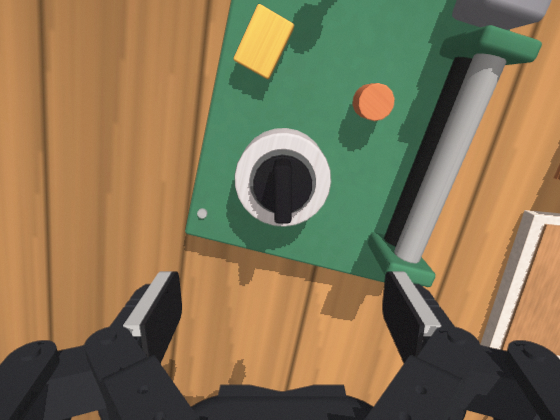

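View pics/w2c.png

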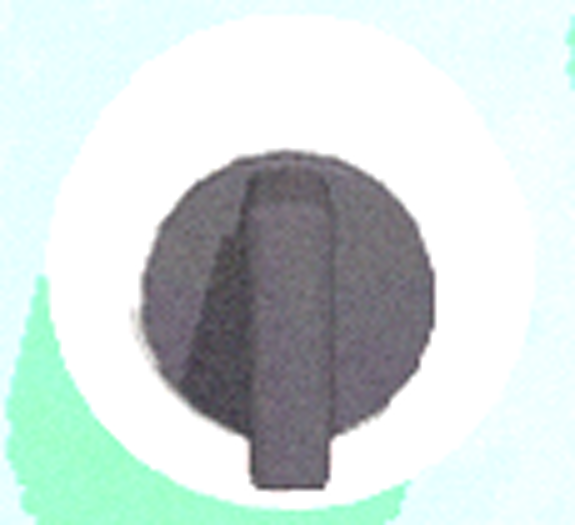

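The bar is upright in the frame at column 282, parallel to the pads, so it settled where I released it. The gauge and slug look untouched. Clutch next.

```bash
python3 - <<'E'
from h import *
t=np.radians(-5.3);ux=np.array([np.cos(t),np.sin(t)]);H=np.array([.561,.212]);R=down(np.pi/2+t)
command_gripper(0.0,30)
st=H-ux*(.0408+.014+.011+.022)
movep([*st,.25],R)
print(move_l([*st,.138],feed=.12,until_force=8),sense()["position"])
print(move_l([*(H+ux*.035),.138],feed=.06,until_force=14))
s=sense();print(s["time_s"],s["position"],(s["position"][:2]-H)@ux,s["wrist_force"])
sleep(.3)
im,_=camera("side");cv2.imwrite("pics/s3.png",cv2.resize(im[150:310,160:330],None,fx=4,fy=3.7)[:,:,::-1])
E
```

```text
False [0.47401788 0.22053127 0.13869181]
True
26.7167 [0.57541878 0.21014718 0.13669179] 0.014528279459192084 [-1.70985054 -0.60544099  3.51964986]
```

View pics/s3.png

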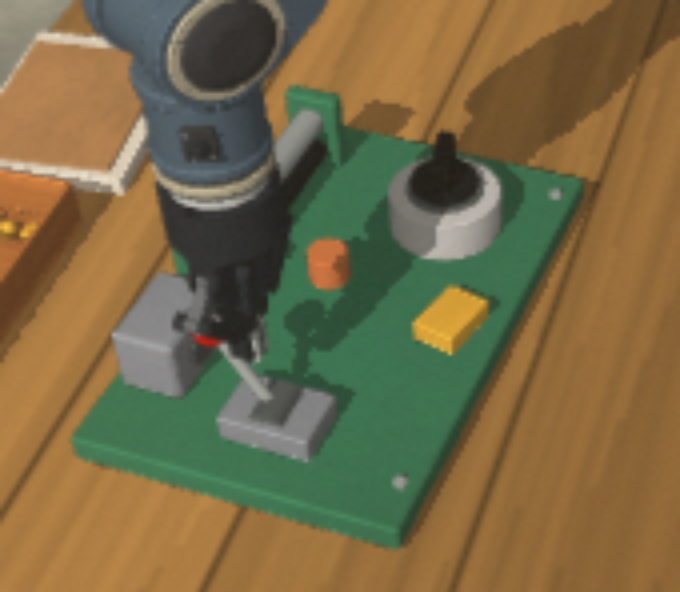

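```bash
python3 - <<'E'
from h import *
t=np.radians(-5.3);ux=np.array([np.cos(t),np.sin(t)]);H=np.array([.561,.212])
print(move_l([*(H+ux*.035),.137],feed=.03,until_force=16))
s=sense();print((s["position"][:2]-H)@ux,s["wrist_force"]);sleep(.2)
p=s["position"]
move_l([*(p[:2]-ux*.05),.137],feed=.15)
move_l([*(p[:2]-ux*.05),.27],feed=.2)
movep([.40,.02,.30],down(0))
sleep(.3)
for n in("top","side"):
    im,d=camera(n);cv2.imwrite(f"pics/{n}4.png",im[:,:,::-1]);np.save(f"pics/{n}4rgb.npy",im);np.save(f"pics/{n}4.npy",d)
s0=sense();print(s0["time_s"],s0["wrist_force"])
im=np.load("pics/side4rgb.npy");cv2.imwrite("pics/s4c.png",cv2.resize(im[150:310,160:330],None,fx=4,fy=3.7)[:,:,::-1])
X=pts("top",np.load("pics/top4.npy"));hsv=cv2.cvtColor(np.load("pics/top4rgb.npy"),cv2.COLOR_RGB2HSV)
red=cv2.inRange(hsv,(0,170,90),(6,255,255))|cv2.inRange(hsv,(174,170,90),(179,255,255))
red[:,:220]=0;red[:,260:]=0;red[:150]=0;red[240:]=0;ys,xs=np.nonzero(red)
if len(xs):print("red",xs.mean(),ys.mean(),np.median(X[ys,xs],0), ray_plane("top",(xs.mean(),ys.mean()),.135),(ray_plane("top",(xs.mean(),ys.mean()),.135)[0,:2]-H)@ux, (ray_plane("top",(234,198),.135)[0,:2]-H)@ux)
E
```

```text
True
0.013983838175207519 [-2.26400547  0.38097706  4.81764135]
30.2917 [-0.36296816  0.95093286  0.09433225]
red 235.70833333333334 178.0 [0.59838832 0.20569342 0.14238948] [[0.59933107 0.20742781 0.135     ]] 0.03858953282309336 -0.03597959054006642
```

View pics/s4c.png

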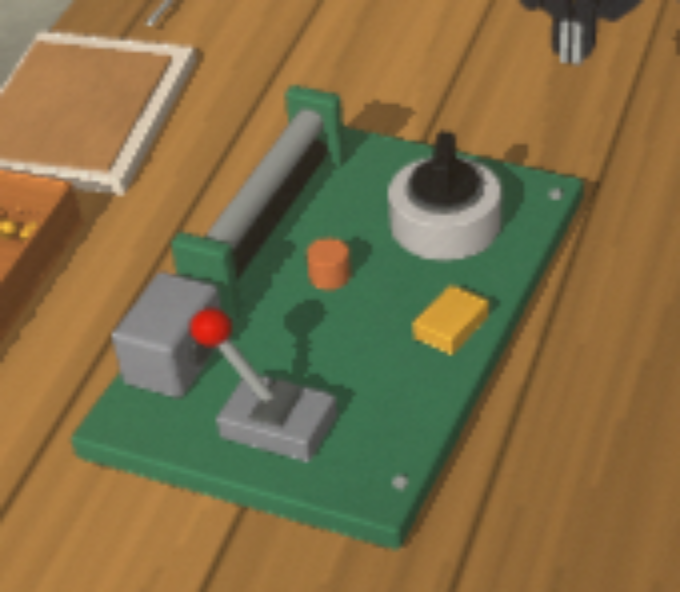

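View pics/top4.png

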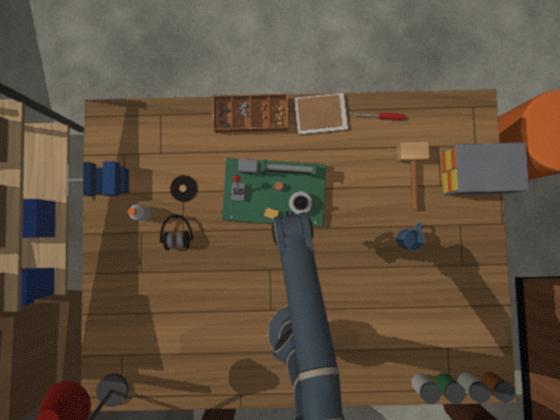

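```bash
python3 - <<'E'
from h import *
t=np.radians(-5.3);ux=np.array([np.cos(t),np.sin(t),0]);uy=np.array([-np.sin(t),np.cos(t),0]);H=np.array([.561,.212,.057])
for cam in("side","top"):
  for k in(0,4):
    hsv=cv2.cvtColor(np.load(f"pics/{cam}{k}rgb.npy"),cv2.COLOR_RGB2HSV)
    m=cv2.inRange(hsv,(0,150,50),(8,255,255))|cv2.inRange(hsv,(172,150,50),(179,255,255))
    w=np.zeros_like(m);
    if cam=="side": w[220:260,190:260]=1
    else: w[165:210,225:245]=1
    ys,xs=np.nonzero(m*w);P=camera_params(cam);uv=np.array([(xs.min()+xs.max())/2,(ys.min()+ys.max())/2,1])
    d=P["rotation"]@np.linalg.inv(P["K"])@uv
    if cam=="side": X=P["position"]+d*(((H-P["position"])@uy)/(d@uy))-H
    else: # intersect with arc height by z for |angle|~.5
        X=P["position"]+d*((.132-P["position"][2])/d[2])-H
    print(cam,k,len(xs),uv[:2],(X@ux).round(4),X[2].round(4),"angle",np.arctan2(X@ux,X[2]).round(3))
# small bystanders on unit / bench: colour centroids before/after
def cen(k,lo,hi,box):
    hsv=cv2.cvtColor(np.load(f"pics/side{k}rgb.npy"),cv2.COLOR_RGB2HSV);m=cv2.inRange(hsv,lo,hi)
    w=np.zeros_like(m);w[box[0]:box[1],box[2]:box[3]]=1;ys,xs=np.nonzero(m*w);return xs.mean().round(1),ys.mean().round(1),len(xs)
for n,lo,hi,b in(("gauge",(15,150,120),(28,255,255),(225,250,255,290)),("spool",(4,130,90),(14,255,255),(210,232,230,252)),("mug",(100,120,40),(125,255,255),(120,160,320,360)),("glue cap",(5,200,150),(15,255,255),(380,400,180,205))):
    print(n,cen(0,lo,hi,b),cen(4,lo,hi,b))
E
```

```text
side 0 81 [237.5 244.5] -0.034 0.0772 angle -0.415
side 4 81 [212.5 238. ] 0.0398 0.0744 angle 0.492
top 0 33 [234.5 198. ] -0.0356 0.075 angle -0.443
top 4 33 [236. 178.] 0.0391 0.075 angle 0.48
gauge (np.float64(273.5), np.float64(236.8), 228) (np.float64(273.5), np.float64(236.8), 227)
spool (np.float64(241.6), np.float64(220.9), 119) (np.float64(241.6), np.float64(220.9), 119)
mug (np.float64(341.2), np.float64(135.0), 13) (np.float64(339.6), np.float64(133.5), 41)
glue cap (np.float64(191.6), np.float64(391.5), 172) (np.float64(191.6), np.float64(391.5), 172)
```

```bash
python3 - <<'E'
from rig import *
print(sense()["time_s"]);print(finish_job())
E
```

```text
30.2917
the job is handed in; nothing more can be done
None
```

I set the selector to the fourth click from its anticlockwise stop, pushed the clutch lever fully over, and handed the job in at about 30 s. The rig gave no verdict.

- **Selector:** I turned it anticlockwise to the end stop, reaching about 0.5 N m, which by the torque slope is roughly 0.13–0.16 rad past its rest. I then turned it back clockwise and felt resting places at jaw angles of about 87° (the stop), 66°, 49°, 31° and 10°. Released at the fourth, about 77° (1.34 rad) from the stop, it stayed lined up with the open pads in the wrist picture.
- **Clutch:** It met the rigid stop, and a second push at 16 N moved it no further. Two camera views put the lever at +0.48 to +0.49 rad from upright, against an expected +0.5 for fully over. Its total travel measured only 0.91–0.92 rad, which fits a start slightly above zero plus a few hundredths of a radian of measuring error.
- **Bystanders:** The gauge, slug and glue cap show the same pixel positions before and after. The mug's colour mask was unreliable (13 pixels before, 41 after), and its centroid shifted about 2 pixels. It looks unmoved in the top view and the arm never touched it. I checked the ear defenders, template and mallet only by eye in the top view, and they looked unmoved.

The arm was parked clear of everything when I handed in.

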